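Fetch the moisture tin from behind the seed jars and put it on the balance

TASK

Two seed jars stand in front of the low aluminium moisture tin on the sample board. First move both jars out of the way into the white side tray, then take the tin and set it gently in the middle of the balance pan while the jars wait in the tray, and after that put each jar back centred on its own pad: the round jar on the round pad, the square jar on the square pad. Keep jars and tin upright, leave the two small vials on the board standing where they are, and let go of everything at the end.

Things in the scene. Friction and masses are not known exactly. Their poses are not given: they have to be found in the camera images.
- round_jar_c (a point): Round clear seed jar with brown seeds, a blue foot (diameter 50, 6 high), a body of diameter 44 up to 88 mm and a narrower grey cap (diameter 36, 12 high) on top: whole height 100 mm, about 200 g. The point is on its axis, half-way up (50 mm above its underside); z up. It starts on the round pad. Grip it by the body, best above the middle (50 to 70 mm above its underside).
- square_jar_c (a point): Square clear seed jar with pale grain, 44 x 44 mm, body 80 mm high, with a narrower round grey cap (diameter 36, 12 high) on top: whole height 92 mm, about 200 g. The point is on its vertical axis, half-way up (46 mm above its underside); x and y are normal to its flat sides, z up. It starts on the square pad. Grip it by two flat sides, best above the middle (45 to 65 mm above its underside).
- tin_c (a point): Low round aluminium moisture tin with fixed lid, diameter 45, 30 mm high, about 70 g. The point is its centre (15 mm above its underside), z up. It starts directly on the sample board (12 mm above the table), behind and between the two jars (farther along the board's +x), with only 10 to 15 mm to their feet; the jars are taller than it and leave a gripper no room until they are gone.
- round_pad: Round black rubber pad, diameter 60, 3 mm thick, fixed on the sample board: place of the round jar. The origin is the centre of its underside, on the board's surface (12 mm above the table).
- square_pad: Square black rubber pad, 54 x 54 mm, 3 mm thick, fixed on the sample board: place of the square jar. The origin is the centre of its underside, on the board's surface (12 mm above the table); x and y along its edges, parallel to the board's. The two pads lie side by side across the board, centres about 66 mm apart, either one on the left.
- tray: White side tray, fixed and empty at the start, 220 (its x) x 140 (its y) mm outside, walls 4 thick and 15 high, floor 4 mm thick. The origin is the centre of its underside on the table. Both jars fit, one towards each end of its x, 55 mm from the middle; they stand on its floor.
- pan (a point): Centre of the upper face of the round steel pan (diameter 116) of a white balance, 190 x 170 mm, fixed; the pan's face is 60 mm above the table, highest part of the balance. z up.
- vial_a_c (a point): Small amber vial, bystander, diameter 22, 42 mm high, standing at a far corner of the sample board; the point is half-way up. Not to be disturbed.
- vial_b_c (a point): The same kind of small amber vial at the other far corner of the sample board; the point is half-way up. Not to be disturbed.
- rack: White sample board, 170 x 170 mm, 12 mm thick, fixed on the table, with a thin metal edge up to 16 mm high along both flanks (none in front or behind). The origin is the centre of its underside on the table; x points from the jars' side to the tin's side, y to the left seen that way. The pads lie about 28 mm on the -x side of the middle and 33 mm to either side; there is free room for fingers on the -x and +x sides of each jar, little between the jars (about 21 mm).
Things that resemble listed ones, but are neither listed nor needed, are in the scene too. What is shaped like the part that bears square_jar_c but purple is not meant.

How it is judged (in metres and radians):
On the way, in this order (a step that is already met when the one before it is completed fails the run):
1. both jars stand released and upright in the side tray (x of round_jar_c in the frame of tray between -0.1 and 0.1 m and y of round_jar_c in the frame of tray between -0.06 and 0.06 m and z of round_jar_c in the frame of tray below 0.065 m and angle between each of round_jar_c, square_jar_c's own z axis and vertical below 0.15 rad and linear speed of each of round_jar, square_jar below 0.03 m/s and contact force between the fingers and round_jar below 0.1 N and x of square_jar_c in the frame of tray between -0.1 and 0.1 m and y of square_jar_c in the frame of tray between -0.06 and 0.06 m and z of square_jar_c in the frame of tray below 0.061 m and contact force between the fingers and square_jar below 0.1 N), for 0.2 s.
2. the tin rests released on the middle of the balance pan while both jars stand in the tray (all of step 1 and horizontal distance between tin_c and pan below 0.018 m and z of tin_c in the frame of pan between 0.009 and 0.021 m and angle between tin_c's own z axis and vertical below 0.12 rad and linear speed of tin below 0.03 m/s and contact force between the fingers and tin below 0.1 N), for 0.2 s.
At the end, for the whole second after the job is handed in: The tin stands upright on the pan within 18 mm of its centre; the round jar stands upright on the round pad and the square jar on the square pad, each within 13 mm of the pad's centre; all released and at rest (horizontal distance between tin_c and pan below 0.018 m and z of tin_c in the frame of pan between 0.009 and 0.021 m and angle between each of tin_c, round_jar_c, square_jar_c's own z axis and vertical below 0.12 rad and linear speed of each of tin, round_jar, square_jar below 0.03 m/s and contact force between the fingers and tin below 0.1 N and horizontal distance between round_jar_c and round_pad below 0.013 m and z of round_jar_c in the frame of round_pad between 0.046 and 0.059 m and contact force between the fingers and round_jar below 0.1 N and horizontal distance between square_jar_c and square_pad below 0.013 m and z of square_jar_c in the frame of square_pad between 0.042 and 0.055 m and contact force between the fingers and square_jar below 0.1 N); the robot touches nothing.
It fails at once if a vial on the board is moved more than 20 mm or knocked over (distance of any of vial_a_c, vial_b_c from where it was at the start of the episode above 0.02 m or angle between any of vial_a_c, vial_b_c's own z axis and vertical above 0.5 rad).
It fails at once if a jar or the tin is tipped over (more than about 40 degrees) (angle between any of round_jar_c, square_jar_c, tin_c's own z axis and vertical above 0.7 rad).
It fails at once if the tin is let fall onto the balance (from more than about 15 mm) instead of being set down (linear speed of tin above 0.55 m/s and contact force between the fingers and tin below 0.1 N and horizontal distance between tin_c and pan below 0.08 m).
It also fails if it takes over 144 s, if anything falls off the work surface, if the arm or the gripper's body presses on something with over 40 N, if the wrist force passes 120 N, or if a joint passes its speed limit or range.

ROBOT

A 6-joint arm with a two-finger parallel gripper is mounted at the origin on the work surface. World frame = base frame: x ahead of the robot, y to its left, z up, the work surface at z = 0. Lengths are in mm, angles in rad, forces in N, time in s.
With the tool pointing down it reaches from about 300 to 775 mm from the base axis. Payload 14.6 kg.
Tool frame: the origin (TCP) lies at the very end of the fingers, on their centre line; the grasp point (between the pads) lies 19 mm behind it; z points along the fingers, y is the line along which they close (so a half turn about z gives the same grasp; the last joint's range is limited). The gripper opens to 94 mm and grips with 3 to 60 N. Pads are 16 mm wide; open, the fingers measure 119 mm over their backs; the gripper's body (75 mm by 177 mm) begins 78 mm behind the grasp point.
Start: joints at [-1.198, 0.3, 1.521, -0, 1.321, -0.067], TCP at [234.159, -497.653, 184.346] pointing down, gripper open.
Joint ranges: [-3.03, 3.03], [-0.79, 2.21], [0.23, 2.52], [-1.04, 4.18], [0, 3.07], [-2.55, 2.55]. Speed limits (rad/s): [2.22, 2.22, 2.57, 3.14, 3.14, 3.14].

INTERFACE

Orientations are given as [roll, pitch, yaw] about the fixed x, y, z axes, in that order (R = Rz(yaw) Ry(pitch) Rx(roll)).
In Python, from cell import manip, camera, get_calibration gives the robot as it stands. The module is installed in compiled form; this text tells all that it offers.
- The arm moves only by the tool jog_arm, never from a script. Its argument "plan" is one flat list of numbers, 6 for each row, row after row: the shift along the world's x, y, z in m, then the turn, a rotation vector about the world's x, y, z in degrees. A call has 1 to 20 rows; each row is the pose to reach, as a shift and turn from the pose commanded when the call began; what a row does not reach only later rows make up. A row lasts 1/10 s, in which the tool goes at most 50 mm and 8.59 degrees, less where a joint would pass 70% of its speed; a pose out of reach is approached as far as the arm can. A call with a gripper value outside its range is refused whole. "claw" is the finger opening in m, from 0 to 0.094, set as the call begins (left out, the last holds). The fingers move at their own pace and stop on an object; "force" is the grip in N (left out, the last holds). Time passes only in rows, so rows that repeat a pose let the fingers close. It gives the time, the measured TCP pose, the force, the opening and the grip force at its end, in the units of the state.
- manip.read_state(): the state, without advancing time (a new reading comes with each control period).
- camera(name): name is "scene" or "top"; returns (picture, depth): 420x560x3 uint8, red, green, blue; 420x560 float32, mm along the optical axis (not along the pixel's ray), 0 where there is no reading.
- get_calibration(name): a dict with "fx", "fy", "cx", "cy" (pixels), "origin" and "attitude" of the camera in the world. Camera axes: x right, y down, z forward; pixel columns grow to the right and rows downward; lengths in mm; the calibration is good to about 2 mm. A picture is of the moment at which its call begins. get_calibration takes no time and is no camera call.
- manip.sign_off(): hands the job in; it is judged then, once.
The state is a dict: "clock": time; "joints": joint angles; "qd": joint speeds; "effort": joint torques, N m; "eef_pos": TCP position; "eef_rot": TCP orientation; "wrist_force": force on the tool from outside, world axes, zero at the start; "moment": the same for the moment, N m; "finger_gap": finger opening in mm; "finger_force": force on a finger pad.
Only numpy, scipy, OpenCV 4.12 (cv2) and the standard library are available. Lean on these libraries where they do the work, as an engineer would, in place of code of your own. Each camera call takes 0.05 s, during which the arm holds its last target. There are 200 camera calls.

## Working session

There is one attempt and no reset: what is moved stays moved. The work goes in short steps, Python scripts to look and compute and a tool call to move; the robot and the scene stay as the last step left them, time stands still between calls to the robot, and variables do not carry over. Pictures are saved under pics/ and viewed, at most 14 in all, crops included, and the job is handed in when it is done.

Besides the shell and the picture viewer there is one more tool, called by a JSON object that holds its "name" and its "arguments", one argument or row to a line. jog_arm: Moves the arm, as the interface text tells. Its arguments: {"type":"object","properties":{"plan":{"type":"array"},"claw":{"type":"number"},"force":{"type":"number"}},"required":["plan"]}

```bash
mkdir -p pics
cat > h.py <<'E'
import numpy as np, cv2
from scipy.spatial.transform import Rotation as R
from cell import manip, camera, get_calibration
def shot(name, tag):
    p,d=camera(name); cv2.imwrite(f'pics/{tag}.png',p[:,:,::-1]); np.savez(f'{tag}.npz',p=p,d=d); return p,d
def world(name,d):
    c=get_calibration(name); v,u=np.mgrid[:d.shape[0],:d.shape[1]]
    P=np.stack([(u-c['cx'])/c['fx']*d,(v-c['cy'])/c['fy']*d,d],-1)
    A=np.array(c['attitude'])
    A=A if A.shape==(3,3) else R.from_euler('xyz',A).as_matrix()
    W=P@A.T+np.array(c['origin']); W[d==0]=np.nan; return W
E
python3 - <<'E'
from h import *
for n in('top','scene'):
    shot(n,n+'0'); print(get_calibration(n))
print(manip.read_state())
E
```

```text
{'fx': 515.5582618162098, 'fy': 515.5582618162098, 'cx': 282.5747694342926, 'cy': 206.98680346352538, 'origin': array([ 249.85083789,   24.29916014, 1358.53614251]), 'attitude': array([-2.93355484, -0.00547045, -1.52736183])}
{'fx': 433.77331447976593, 'fy': 433.77331447976593, 'cx': 284.57487580634336, 'cy': 211.55665319826488, 'origin': array([1116.18635641, -119.46715914,  825.61698649]), 'attitude': array([-2.47384777,  0.01787563,  1.30226705])}
{'clock': 0.1, 'joints': array([-1.19758474e+00,  3.00407681e-01,  1.52151515e+00,  5.37664830e-06,
        1.32065721e+00, -6.66183700e-02]), 'qd': array([ 0.00066067, -0.00121747, -0.00015463,  0.00185729,  0.00012997,
       -0.00025121]), 'effort': array([-1.17434652e-04, -5.32645869e+01, -3.53280973e+01,  7.09430175e-02,
        2.34927930e-02, -5.11359974e-05]), 'eef_pos': array([ 234.08267412, -497.43085861,  183.84900585]), 'eef_rot': array([-3.14060780e+00, -7.09260307e-05,  4.39828593e-01]), 'wrist_force': array([ 0.37009814,  0.26987784, -0.68025733]), 'moment': array([ 0.00762482, -0.03578658,  0.00244772]), 'finger_force': 0.0, 'finger_gap': 94.02414541765175}
```

View pics/top0.png

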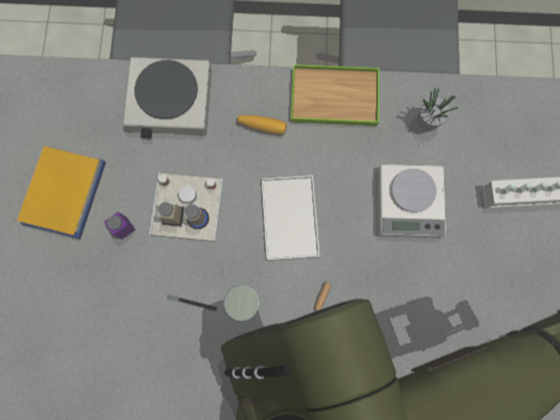

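View pics/scene0.png

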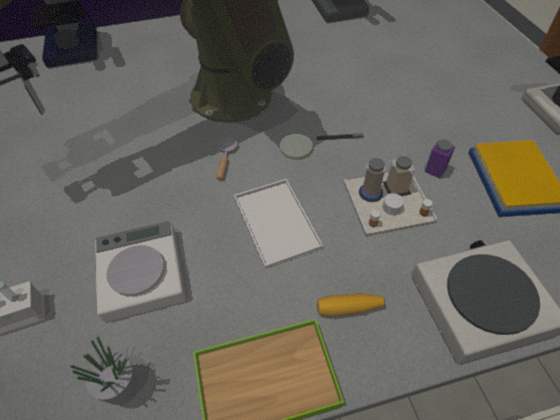

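The top view shows the board at (187,207), with the round jar on its blue foot at (196,214), the square jar at (168,212), the tin at (187,193) and the vials at (163,180) and (210,184). The tray is at (290,217) and the balance pan at (413,190).

Possible mix-ups:
- **Square jar:** (168,212) against the purple jar at (119,225). The purple one is excluded.
- **Pan:** (413,190) against the hotplate (166,90) and the pale disc (241,303). I choose the balance.
- **Tray:** white (290,217) against the wooden board (335,95). I choose the white one.

Run:
```python
from h import *
def clus(W,m,name):
    P=W[m]; print(name,len(P),'mean',P.mean(0).round(1),'mid',((P.min(0)+P.max(0))/2).round(1),'ext',np.ptp(P,axis=0).round(1))
    return P
for n in('top','scene'):
    f=np.load(n+'0.npz'); p,d=f['p'],f['d']; W=world(n,d); Z=W[...,2]; v,u=np.mgrid[:420,:560]
    def comps(name,box,z0,z1,mn=6):
        m=(u>=box[0])&(u<=box[2])&(v>=box[1])&(v<=box[3])&(Z>z0)&(Z<z1)
        k,l,s,c=cv2.connectedComponentsWithStats(m.astype(np.uint8),connectivity=4)
        for i in range(1,k):
            if s[i,4]>=mn:
                P=W[l==i]; r=cv2.minAreaRect(P[:,:2].astype(np.float32)); e=cv2.minEnclosingCircle(P[:,:2].astype(np.float32))
                print(n,name,s[i,4],c[i].round(),'mean',P.mean(0).round(1),'rect',np.round(r[0],1),np.round(r[1],1),round(r[2],1),'circ',np.round(e[0],1),round(e[1],1))
    B,T,S=((145,165,230,245),(255,168,325,265),(372,155,452,242)) if n=='top' else ((335,145,445,240),(225,172,330,270),(90,215,195,325))
    comps('caps',B,94,125); comps('tin/vials',B,36,60); comps('board',B,7,20,100)
    comps('tray',T,2,30,100); comps('pan',S,56,66,100)
    print(n,'table z',np.nanmedian(Z[(Z>-15)&(Z<6)]))
a=np.load('top0.npz')['p'][165:245,145:230]; b=np.load('scene0.npz')['p'][145:240,335:445]
a=cv2.resize(a,(400,400),interpolation=cv2.INTER_CUBIC); b=cv2.resize(b,(400,400),interpolation=cv2.INTER_CUBIC)
cv2.imwrite('pics/crop0.png',np.hstack([a,b])[:,:,::-1])
```

```text
top caps 244 [166. 208.] mean [499.  318.1 103.4] rect [499.8 319.8] [43.7 42.1] 86.1 circ [499.1 319.1] 27.3
top caps 255 [192. 211.] mean [492.5 251.3 110.5] rect [495.  253.2] [43.  43.2] 21.9 circ [494.5 253.7] 22.6
top tin/vials 67 [163. 178.] mean [589.  346.5  52.1] rect [590.  347.3] [20.8 20.3] 47.6 circ [590.1 347.5] 11.4
top tin/vials 63 [210. 182.] mean [584.2 220.9  53.1] rect [585.4 220.9] [20.7 20.6] 83.2 circ [585.7 222.3] 12.0
top tin/vials 226 [187. 193.] mean [554.3 281.6  42.2] rect [554.5 281.3] [43.5 43. ] 1.9 circ [555.5 281.9] 23.1
top tin/vials 55 [174. 217.] mean [488.4 307.7  47.8] rect [487.1 310.1] [28.5 58.2] 41.7 circ [497.8 319.6] 29.1
top tin/vials 34 [200. 220.] mean [482.1 241.2  47.4] rect [484.3 242.3] [14.3 40.3] 46.3 circ [489.3 247.5] 20.1
top board 2696 [188. 207.] mean [523.7 282.1  12.8] rect [528.2 286.4] [175.8 173.9] 86.9 circ [527.  286.9] 120.5
top tray 3656 [290. 217.] mean [509.7   9.1   6.5] rect [511.8   9.1] [233.6 158.2] 4.5 circ [511.9   7.4] 131.5
top pan 1438 [414. 189.] mean [ 586.5 -308.8   60.7] rect [ 586.8 -309.1] [112.7 1
[... 674 characters left out ...]
mean [557.2 282.7  42.3] rect [555.6 283.7] [43.1 45.4] 35.8 circ [555.9 284.4] 23.4
scene tin/vials 93 [427. 204.] mean [593.4 346.9  51.4] rect [591.6 348.2] [20.2 19.6] 2.5 circ [591.7 349. ] 11.5
scene tin/vials 91 [375. 215.] mean [589.5 221.   50.9] rect [587.4 222. ] [20.5 19.7] 83.7 circ [586.5 222.6] 12.0
scene board 2512 [388. 207.] mean [548.9 278.2  13.1] rect [527.2 287.5] [176.3 172.3] 86.7 circ [527.9 287.7] 120.6
scene tray 4508 [277. 223.] mean [514.   11.9   6. ] rect [506.   13.7] [239.9 153.1] 8.3 circ [510.6  10.4] 130.2
scene pan 2173 [135. 270.] mean [ 589.9 -307.5   60.1] rect [ 587.6 -306.8] [115.2 115.9] 58.5 circ [ 587.5 -306.9] 59.0
scene table z 0.614242324202678
```

View pics/crop0.png

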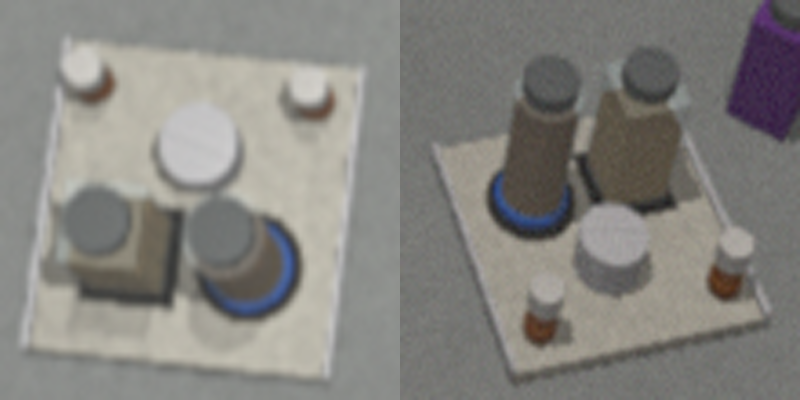

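The crop confirms it. The left image shows the clear square jar with grain (100,230) and the round jar on its blue foot (240,250), with the tin behind them (200,145). The purple jar stands off the board. Moving above the round jar.

{"name": "jog_arm", "arguments": {
  "plan": [0.02,0.05,0.04,0,0,5,0.035,0.1,0.04,0,0,10,0.262,0.751,0.036,0,0,61.2,0.262,0.751,0.036,0,0,61.2,0.262,0.751,0.036,0,0,61.2,0.262,0.751,0.036,0,0,61.2,0.262,0.751,0.036,0,0,61.2,0.262,0.751,0.036,0,0,61.2,0.262,0.751,0.036,0,0,61.2,0.262,0.751,0.036,0,0,61.2,0.262,0.751,0.036,0,0,61.2,0.262,0.751,0.036,0,0,61.2,0.262,0.751,0.036,0,0,61.2,0.262,0.751,0.036,0,0,61.2,0.262,0.751,0.036,0,0,61.2,0.262,0.751,0.036,0,0,61.2,0.262,0.751,0.036,0,0,61.2,0.262,0.751,0.036,0,0,61.2,0.262,0.751,0.036,0,0,61.2,0.262,0.751,0.036,0,0,61.2],
  "claw": 0.094,
  "force": 15
}}

```text
clock: 2.1
eef_pos: [496.1, 252.1, 220.7]
eef_rot: [3.141, -0.0, 1.507]
wrist_force: [-0.5, 0.1, 0.6]
finger_gap: 93.7
finger_force: 0.0
```

{"name": "jog_arm", "arguments": {
  "plan": [0,0.0005,-0.03,0,0,0,0,0.0005,-0.06,0,0,0,0,0.0005,-0.09,0,0,0,0,0.0005,-0.115,0,0,0,0,0.0005,-0.135,0,0,0,0,0.0005,-0.15,0,0,0,0,0.0005,-0.159,0,0,0,0,0.0005,-0.159,0,0,0,0,0.0005,-0.159,0,0,0]
}}

```text
clock: 3.0
eef_pos: [496.6, 253.6, 62.2]
eef_rot: [3.141, -0.0, 1.507]
wrist_force: [0.1, 0.1, 0.4]
finger_gap: 93.7
finger_force: 0.0
```

{"name": "jog_arm", "arguments": {
  "plan": [0,0,0,0,0,0,0,0,0,0,0,0,0,0,0,0,0,0,0,0,0,0,0,0,0,0,0,0,0,0,0,0,0,0,0,0,0,0,0,0,0,0,0,0,0,0,0,0,0,0,0,0,0,0,0,0,0,0,0,0],
  "claw": 0.03,
  "force": 15
}}

```text
clock: 4.0
eef_pos: [496.1, 253.9, 61.3]
eef_rot: [-3.141, 0.0, 1.508]
wrist_force: [-1.3, 0.0, 0.1]
finger_gap: 43.7
finger_force: 15.0
```

{"name": "jog_arm", "arguments": {
  "plan": [0,0,0.01,0,0,0,0,0,0.025,0,0,0,0,0,0.045,0,0,0,-0.001,-0.008,0.06,0,0,0,-0.004,-0.025,0.065,0,0,0,-0.008,-0.047,0.065,0,0,0,-0.012,-0.072,0.065,0,0,0,-0.016,-0.097,0.065,0,0,0,-0.02,-0.122,0.065,0,0,0,-0.024,-0.147,0.065,0,0,0,-0.028,-0.172,0.065,0,0,0,-0.032,-0.197,0.065,0,0,0,-0.036,-0.219,0.065,0,0,0,-0.039,-0.236,0.065,0,0,0,-0.041,-0.246,0.065,0,0,0,-0.041,-0.249,0.06,0,0,0,-0.041,-0.249,0.045,0,0,0,-0.041,-0.249,0.028,0,0,0,-0.041,-0.249,0.012,0,0,0,-0.041,-0.249,0.004,0,0,0]
}}

```text
clock: 6.0
eef_pos: [454.3, 5.2, 63.8]
eef_rot: [-3.14, -0.0, 1.508]
wrist_force: [0.0, -0.2, -2.9]
finger_gap: 43.8
finger_force: 14.9
```

{"name": "jog_arm", "arguments": {
  "plan": [0,0,-0.006,0,0,0,0,0,-0.011,0,0,0,0,0,-0.013,0,0,0,0,0,-0.014,0,0,0,0,0,-0.0145,0,0,0,0,0,-0.0145,0,0,0,0,0,-0.0145,0,0,0]
}}

```text
clock: 6.7
eef_pos: [455.3, 4.8, 51.1]
eef_rot: [3.141, -0.0, 1.508]
wrist_force: [0.2, 0.7, -2.8]
finger_gap: 43.9
finger_force: 14.9
```

{"name": "jog_arm", "arguments": {
  "plan": [0,0,-0.0005,0,0,0,0,0,-0.001,0,0,0,0,0,-0.001,0,0,0,0,0,-0.001,0,0,0]
}}

```text
clock: 7.1
eef_pos: [455.3, 4.8, 50.2]
eef_rot: [3.141, 0.0, 1.508]
wrist_force: [-3.6, -0.3, 4.6]
finger_gap: 43.9
finger_force: 15.0
```

{"name": "jog_arm", "arguments": {
  "plan": [0,0,0,0,0,0,0,0,0,0,0,0,0,0,0,0,0,0,0,0,0,0,0,0,0,0,0,0,0,0,0,0,0,0,0,0,0,0,0,0,0,0,0,0,0,0,0,0,0,0,0.03,0,0,0,0,0,0.07,0,0,0,0,0,0.12,0,0,0,0,0,0.16,0,0,0],
  "claw": 0.094
}}

```text
clock: 8.3
eef_pos: [455.1, 4.9, 212.5]
eef_rot: [3.14, 0.0, 1.508]
wrist_force: [0.1, 0.1, 0.1]
finger_gap: 94.2
finger_force: 0.0
```

Run:
```python
from h import *
manip.read_state()
for n in('top','scene'): shot(n,n+'1')
```

```text
(no output)
```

View pics/scene1.png

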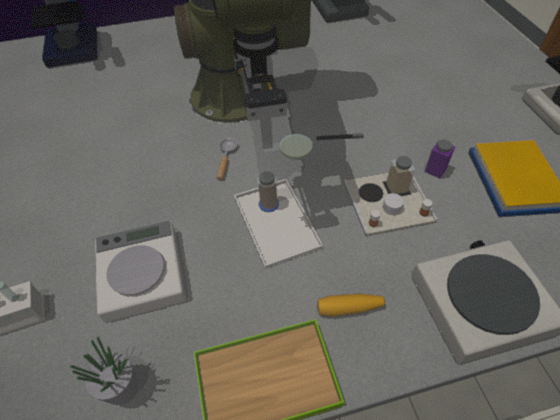

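The round jar stands upright in the tray at (268,195) and the round pad is clear at (371,192). Next is the square jar.

{"name": "jog_arm", "arguments": {
  "plan": [0.0455,0.3155,0,0,0,0,0.0455,0.3155,0,0,0,0,0.0455,0.3155,0,0,0,0,0.0455,0.3155,0,0,0,0,0.0455,0.3155,0,0,0,0,0.0455,0.3155,0,0,0,0,0.0455,0.3155,0,0,0,0,0.0455,0.3155,0,0,0,0,0.0455,0.3155,0,0,0,0,0.0455,0.3155,-0.03,0,0,0,0.0455,0.3155,-0.06,0,0,0,0.0455,0.3155,-0.09,0,0,0,0.0455,0.3155,-0.115,0,0,0,0.0455,0.3155,-0.135,0,0,0,0.0455,0.3155,-0.147,0,0,0,0.0455,0.3155,-0.154,0,0,0,0.0455,0.3155,-0.154,0,0,0,0.0455,0.3155,-0.154,0,0,0]
}}

```text
clock: 10.2
eef_pos: [501.1, 320.4, 56.8]
eef_rot: [3.141, -0.001, 1.508]
wrist_force: [0.3, -0.1, -0.6]
finger_gap: 94.0
finger_force: 0.0
```

{"name": "jog_arm", "arguments": {
  "plan": [0,0,0,0,0,0,0,0,0,0,0,0,0,0,0,0,0,0,0,0,0,0,0,0,0,0,0,0,0,0,0,0,0,0,0,0,0,0,0,0,0,0,0,0,0,0,0,0,0,0,0,0,0,0,0,0,0,0,0,0],
  "claw": 0.03,
  "force": 15
}}

```text
clock: 11.2
eef_pos: [500.6, 320.4, 55.8]
eef_rot: [-3.141, 0.0, 1.508]
wrist_force: [-1.1, 0.5, 1.1]
finger_gap: 44.0
finger_force: 14.9
```

{"name": "jog_arm", "arguments": {
  "plan": [0,0,0.01,0,0,0,0,0,0.025,0,0,0,0,0,0.045,0,0,0,0.001,-0.005,0.06,0,0,0,0.004,-0.02,0.065,0,0,0,0.009,-0.045,0.065,0,0,0,0.015,-0.073,0.065,0,0,0,0.021,-0.103,0.065,0,0,0,0.028,-0.134,0.065,0,0,0,0.035,-0.166,0.065,0,0,0,0.042,-0.198,0.065,0,0,0,0.048,-0.228,0.065,0,0,0,0.054,-0.256,0.065,0,0,0,0.059,-0.28,0.065,0,0,0,0.063,-0.297,0.065,0,0,0,0.064,-0.304,0.06,0,0,0,0.064,-0.305,0.045,0,0,0,0.064,-0.305,0.028,0,0,0,0.064,-0.305,0.012,0,0,0,0.064,-0.305,0.004,0,0,0]
}}

```text
clock: 13.2
eef_pos: [563.6, 15.3, 58.2]
eef_rot: [-3.139, 0.0, 1.508]
wrist_force: [0.2, -0.8, -2.0]
finger_gap: 43.9
finger_force: 14.9
```

{"name": "jog_arm", "arguments": {
  "plan": [0,0,-0.006,0,0,0,0,0,-0.011,0,0,0,0,0,-0.013,0,0,0,0,0,-0.014,0,0,0,0,0,-0.015,0,0,0,0,0,-0.0154,0,0,0,0,0,-0.0154,0,0,0]
}}

```text
clock: 13.9
eef_pos: [564.8, 15.3, 44.8]
eef_rot: [3.141, 0.0, 1.508]
wrist_force: [-1.5, -0.0, 0.9]
finger_gap: 44.0
finger_force: 14.9
```

{"name": "jog_arm", "arguments": {
  "plan": [0,0,0,0,0,0,0,0,0,0,0,0,0,0,0,0,0,0,0,0,0,0,0,0,0,0,0,0,0,0,0,0,0,0,0,0,0,0,0,0,0,0,0,0,0,0,0,0,0,0,0.03,0,0,0,0,0,0.07,0,0,0,0,0,0.12,0,0,0,0,0,0.16,0,0,0],
  "claw": 0.094
}}

```text
clock: 15.1
eef_pos: [564.7, 15.4, 207.3]
eef_rot: [3.14, -0.0, 1.508]
wrist_force: [0.6, 0.3, -0.1]
finger_gap: 93.8
finger_force: 0.0
```

Run:
```python
from h import *
from cell import get_calibration
for n in('top','scene'):
    p,d=shot(n,n+'2'); W=world(n,d); Z=W[...,2]; X=W[...,0]; Y=W[...,1]
    def circ(nm,m):
        k,l,s,c=cv2.connectedComponentsWithStats(m.astype(np.uint8),connectivity=4); i=1+s[1:,4].argmax()
        P=W[l==i][:,:2].astype(np.float32); r=cv2.minAreaRect(P)
        print(n,nm,s[i,4],W[l==i].mean(0).round(1),np.round(r[0],1),np.round(r[1],1),round(r[2],1))
    dark=(p.max(2)<70)&(Z>8)&(Z<25)
    circ('rpad',dark&(abs(X-496)<45)&(Y>215)&(Y<288)); circ('spad',dark&(abs(X-500)<45)&(Y>287)&(Y<360))
    circ('tin',(Z>38)&(Z<47)&(abs(X-555)<40)&(abs(Y-282)<35))
    circ('rj',(Z>75)&(Z<112)&(abs(X-455)<45)&(abs(Y)<50)); circ('sj',(Z>70)&(Z<110)&(abs(X-565)<45)&(abs(Y-12)<50))
```

```text
top rpad 301 [493.6 252.4  15.2] [493.9 253.6] [50.1 51.5] 4.5
top spad 115 [495.5 317.4  15.5] [497.2 319.3] [49.1 46.5] 85.5
top tin 200 [554.8 282.3  42.1] [555.1 282.2] [44.4 40.7] 48.2Traceback (most recent call last):
  File "<stdin>", line 12, in <module>
  File "<stdin>", line 6, in circ
ValueError: attempt to get argmax of an empty sequence
```

Run:
```python
from h import *
shot('scene','scene2')
for n in('top','scene'):
    f=np.load(n+'2.npz'); p,d=f['p'],f['d']; W=world(n,d); Z=W[...,2]; X=W[...,0]; Y=W[...,1]
    g=p.max(2)
    def circ(nm,m):
        k,l,s,c=cv2.connectedComponentsWithStats(m.astype(np.uint8),connectivity=4)
        if k<2: print(n,nm,'none'); return
        i=1+s[1:,4].argmax(); P=W[l==i][:,:2].astype(np.float32); r=cv2.minAreaRect(P)
        print(n,nm,s[i,4],W[l==i].mean(0).round(1),np.round(r[0],1),np.round(r[1],1),round(r[2],1))
    for t in(60,80,100):
        dark=(g<t)&(Z>8)&(Z<25)
        circ('rpad%d'%t,dark&(abs(X-496)<45)&(Y>215)&(Y<287)); circ('spad%d'%t,dark&(abs(X-500)<45)&(Y>287)&(Y<360))
    circ('tin',(Z>38)&(Z<47)&(abs(X-555)<40)&(abs(Y-282)<35))
    circ('rj',(Z>104-8)&(Z<112)&(abs(X-455)<45)&(abs(Y)<50)); circ('sj',(Z>90)&(Z<104)&(abs(X-565)<45)&(abs(Y-12)<50))
a=np.load('top2.npz')['p'][165:245,145:230]; b=np.load('scene2.npz')['p'][145:270,225:445]
cv2.imwrite('pics/crop2.png',np.hstack([cv2.resize(a,(320,300)),cv2.resize(b,(480,300))])[:,:,::-1])
```

```text
top rpad60 21 [491.5 230.9  14.8] [491.1 231. ] [ 8.2 32.8] 83.6
top spad60 none
top rpad80 322 [493.6 252.2  15.2] [494.2 251.9] [54.2 50. ] 89.6
top spad80 322 [497.5 319.7  15.3] [497.5 319.1] [50.7 47.8] 84.9
top rpad100 356 [494.  252.3  15.1] [494.1 253. ] [54.3 56.6] 4.5
top spad100 356 [497.9 319.3  15.2] [498.1 319.8] [52.5 50.8] 86.5
top tin 200 [554.8 282.3  42.1] [555.1 282.2] [44.4 40.7] 48.2
top rj none
top sj none
scene rpad60 311 [497.  254.1  15.5] [496.7 254.2] [54.9 56.3] 48.5
scene spad60 261 [498.5 323.2  15.7] [500.5 321.3] [50.2 52.4] 84.4
scene rpad80 343 [497.1 254.   15.5] [496.4 254.7] [56.2 58.5] 70.2
scene spad80 290 [498.4 323.1  15.7] [500.  321.2] [52.4 55. ] 87.5
scene rpad100 372 [497.  253.6  15.3] [495.8 255.4] [59.7 58.7] 85.9
scene spad100 317 [498.4 323.3  15.7] [500.2 322.4] [55.4 55.3] 87.0
scene tin 244 [556.4 283.1  42.3] [555.6 283.4] [44.  43.6] 5.7
scene rj 174 [457.4   5.7 103.5] [454.8   5.6] [35.9 34.2] 16.2
scene sj 195 [565.8  17.1  95.9] [564.1  17.9] [35.  35.7] 35.0
```

View pics/crop2.png

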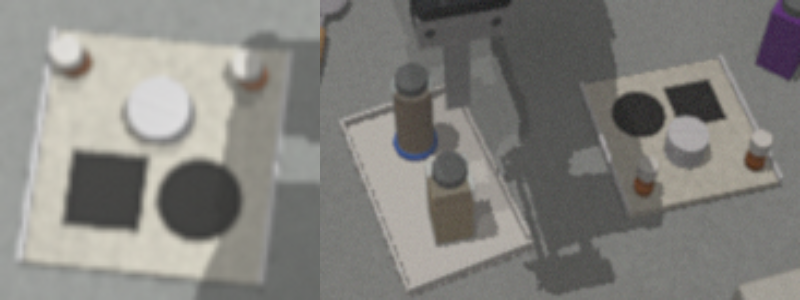

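The crop shows both jars upright in the tray, the pads empty at (105,190) and (200,200), and the tin at (158,108). Now I take the tin.

{"name": "jog_arm", "arguments": {
  "plan": [-0.0095,0.2673,0,0,0,0,-0.0095,0.2673,0,0,0,0,-0.0095,0.2673,0,0,0,0,-0.0095,0.2673,0,0,0,0,-0.0095,0.2673,0,0,0,0,-0.0095,0.2673,0,0,0,0,-0.0095,0.2673,0,0,0,0,-0.0095,0.2673,0,0,0,0,-0.0095,0.2673,-0.03,0,0,0,-0.0095,0.2673,-0.06,0,0,0,-0.0095,0.2673,-0.09,0,0,0,-0.0095,0.2673,-0.12,0,0,0,-0.0095,0.2673,-0.145,0,0,0,-0.0095,0.2673,-0.165,0,0,0,-0.0095,0.2673,-0.178,0,0,0,-0.0095,0.2673,-0.185,0,0,0,-0.0095,0.2673,-0.1875,0,0,0,-0.0095,0.2673,-0.1875,0,0,0,-0.0095,0.2673,-0.1875,0,0,0]
}}

```text
clock: 17.1
eef_pos: [555.6, 282.7, 17.9]
eef_rot: [3.14, -0.001, 1.508]
wrist_force: [-1.0, -0.2, 0.1]
finger_gap: 94.0
finger_force: 0.0
```

{"name": "jog_arm", "arguments": {
  "plan": [0,0,0,0,0,0,0,0,0,0,0,0,0,0,0,0,0,0,0,0,0,0,0,0,0,0,0,0,0,0,0,0,0,0,0,0,0,0,0,0,0,0,0,0,0,0,0,0,0,0,0,0,0,0,0,0,0,0,0,0],
  "claw": 0.03,
  "force": 12
}}

```text
clock: 18.1
eef_pos: [555.2, 282.6, 16.9]
eef_rot: [-3.142, 0.0, 1.508]
wrist_force: [-0.5, -0.1, 0.3]
finger_gap: 43.8
finger_force: 12.0
```

{"name": "jog_arm", "arguments": {
  "plan": [0,0,0.008,0,0,0,0,0,0.022,0,0,0,0,0,0.045,0,0,0,0,0,0.07,0,0,0,0,0,0.095,0,0,0,0,0,0.12,0,0,0,0,0,0.14,0,0,0,0,-0.01,0.152,0,0,0,0.001,-0.03,0.158,0,0,0,0.003,-0.06,0.16,0,0,0,0.005,-0.095,0.16,0,0,0,0.007,-0.13,0.16,0,0,0,0.009,-0.165,0.16,0,0,0,0.011,-0.2,0.16,0,0,0,0.013,-0.235,0.16,0,0,0,0.015,-0.27,0.16,0,0,0,0.017,-0.305,0.16,0,0,0,0.019,-0.34,0.16,0,0,0,0.021,-0.375,0.16,0,0,0,0.023,-0.41,0.16,0,0,0]
}}

```text
clock: 20.1
eef_pos: [577.5, -129.3, 177.4]
eef_rot: [3.142, 0.0, 1.508]
wrist_force: [1.0, 0.0, -0.5]
finger_gap: 43.4
finger_force: 12.0
```

{"name": "jog_arm", "arguments": {
  "plan": [0.002,-0.035,0,0,0,0,0.004,-0.07,0,0,0,0,0.006,-0.105,0,0,0,0,0.007,-0.135,0,0,0,0,0.008,-0.16,0,0,0,0,0.009,-0.175,0,0,0,0,0.009,-0.1805,0,0,0,0,0.009,-0.1805,-0.02,0,0,0,0.009,-0.1805,-0.045,0,0,0,0.009,-0.1805,-0.07,0,0,0,0.009,-0.1805,-0.088,0,0,0,0.009,-0.1805,-0.1,0,0,0,0.009,-0.1805,-0.105,0,0,0,0.009,-0.1805,-0.107,0,0,0,0.009,-0.1805,-0.107,0,0,0,0.009,-0.1805,-0.107,0,0,0]
}}

```text
clock: 21.7
eef_pos: [587.5, -308.0, 70.9]
eef_rot: [3.14, 0.001, 1.508]
wrist_force: [-0.0, -0.4, -0.6]
finger_gap: 43.3
finger_force: 12.0
```

{"name": "jog_arm", "arguments": {
  "plan": [0,0,-0.002,0,0,0,0,0,-0.0035,0,0,0,0,0,-0.0045,0,0,0,0,0,-0.005,0,0,0,0,0,-0.0053,0,0,0,0,0,-0.0053,0,0,0,0,0,-0.0053,0,0,0]
}}

```text
clock: 22.4
eef_pos: [587.2, -307.9, 64.9]
eef_rot: [3.141, 0.0, 1.508]
wrist_force: [-2.0, 1.1, 4.5]
finger_gap: 43.5
finger_force: 12.0
```

In contact (4.5 N). Releasing and retreating.

{"name": "jog_arm", "arguments": {
  "plan": [0,0,0,0,0,0,0,0,0,0,0,0,0,0,0,0,0,0,0,0,0,0,0,0,0,0,0,0,0,0,0,0,0,0,0,0,0,0,0,0,0,0,0,0,0,0,0,0,0,0,0.02,0,0,0,0,0,0.05,0,0,0,0,0,0.09,0,0,0,0,0,0.13,0,0,0,0,0,0.15,0,0,0,0,0,0.15,0,0,0],
  "claw": 0.094
}}

```text
clock: 23.8
eef_pos: [588.1, -308.4, 218.2]
eef_rot: [3.137, 0.003, 1.508]
wrist_force: [0.7, -0.5, -0.8]
finger_gap: 94.2
finger_force: 0.0
```

Run:
```python
from h import *
p,d=shot('scene','scene3'); W=world('scene',d); Z=W[...,2]; X=W[...,0]; Y=W[...,1]
def circ(nm,m):
    k,l,s,c=cv2.connectedComponentsWithStats(m.astype(np.uint8),connectivity=4)
    if k<2: print(nm,'none'); return
    i=1+s[1:,4].argmax(); P=W[l==i][:,:2].astype(np.float32); r=cv2.minAreaRect(P)
    print(nm,s[i,4],W[l==i].mean(0).round(1),np.round(r[0],1),np.round(r[1],1))
circ('tin',(Z>85)&(Z<96)&(abs(X-587)<40)&(abs(Y+308)<40)); circ('pan+',(Z>55)&(Z<95)&(abs(X-587)<70)&(abs(Y+308)<70))
circ('rj',(Z>96)&(Z<112)&(abs(X-455)<45)&(abs(Y)<50)); circ('sj',(Z>90)&(Z<104)&(abs(X-565)<45)&(abs(Y-12)<50))
print(manip.read_state()['eef_pos'])
```

```text
tin 364 [ 590.1 -305.7   90.1] [ 589.1 -305.9] [44.3 44. ]
pan+ 2190 [ 594.3 -306.    65.9] [ 587.6 -307.2] [116.3 114.8]
rj 177 [457.9   5.5 103.3] [455.    6.5] [34.  36.5]
sj 197 [565.7  17.   95.8] [563.5  17. ] [34.2 36. ]
[ 587.44115473 -308.01559478  215.50975306]
```

View pics/scene3.png

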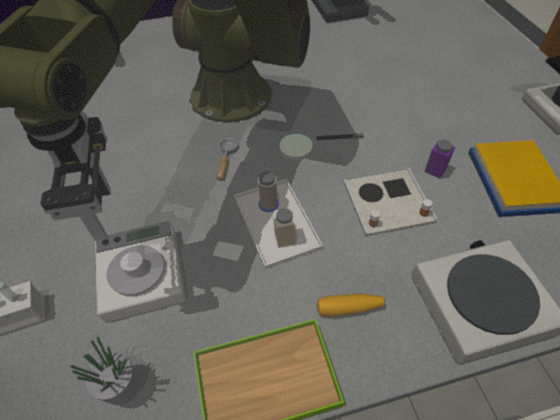

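The tin sits on the pan at (130,258), 2 mm off centre, and the jars stand in the tray at (268,190) and (285,228). Now the square jar goes back.

{"name": "jog_arm", "arguments": {
  "plan": [-0.0225,0.3233,0,0,0,0,-0.0225,0.3233,0,0,0,0,-0.0225,0.3233,0,0,0,0,-0.0225,0.3233,0,0,0,0,-0.0225,0.3233,0,0,0,0,-0.0225,0.3233,0,0,0,0,-0.0225,0.3233,0,0,0,0,-0.0225,0.3233,0,0,0,0,-0.0225,0.3233,0,0,0,0,-0.0225,0.3233,-0.03,0,0,0,-0.0225,0.3233,-0.06,0,0,0,-0.0225,0.3233,-0.09,0,0,0,-0.0225,0.3233,-0.115,0,0,0,-0.0225,0.3233,-0.14,0,0,0,-0.0225,0.3233,-0.158,0,0,0,-0.0225,0.3233,-0.166,0,0,0,-0.0225,0.3233,-0.1695,0,0,0,-0.0225,0.3233,-0.1695,0,0,0,-0.0225,0.3233,-0.1695,0,0,0]
}}

```text
clock: 25.75
eef_pos: [565.1, 15.2, 45.9]
eef_rot: [3.14, 0.0, 1.508]
wrist_force: [-0.8, -0.1, -0.0]
finger_gap: 94.0
finger_force: 0.0
```

{"name": "jog_arm", "arguments": {
  "plan": [0,0,0,0,0,0,0,0,0,0,0,0,0,0,0,0,0,0,0,0,0,0,0,0,0,0,0,0,0,0,0,0,0,0,0,0,0,0,0,0,0,0,0,0,0,0,0,0,0,0,0,0,0,0,0,0,0,0,0,0],
  "claw": 0.03,
  "force": 15
}}

```text
clock: 26.75
eef_pos: [564.6, 15.4, 45.1]
eef_rot: [-3.141, 0.0, 1.508]
wrist_force: [-0.2, -0.4, 0.3]
finger_gap: 43.9
finger_force: 14.9
```

{"name": "jog_arm", "arguments": {
  "plan": [0,0,0.01,0,0,0,0,0,0.025,0,0,0,0,0,0.045,0,0,0,-0.001,0.005,0.063,0,0,0,-0.004,0.02,0.073,0,0,0,-0.009,0.045,0.075,0,0,0,-0.015,0.073,0.075,0,0,0,-0.021,0.103,0.075,0,0,0,-0.028,0.134,0.075,0,0,0,-0.035,0.166,0.075,0,0,0,-0.042,0.198,0.075,0,0,0,-0.048,0.228,0.075,0,0,0,-0.054,0.256,0.075,0,0,0,-0.06,0.28,0.075,0,0,0,-0.064,0.297,0.075,0,0,0,-0.065,0.304,0.07,0,0,0,-0.065,0.305,0.055,0,0,0,-0.065,0.305,0.038,0,0,0,-0.065,0.305,0.024,0,0,0,-0.065,0.305,0.017,0,0,0]
}}

```text
clock: 28.75
eef_pos: [499.2, 319.3, 59.9]
eef_rot: [-3.139, 0.002, 1.507]
wrist_force: [-0.2, 0.2, -1.2]
finger_gap: 44.3
finger_force: 14.9
```

{"name": "jog_arm", "arguments": {
  "plan": [0,0,-0.002,0,0,0,0,0,-0.004,0,0,0,0,0,-0.0055,0,0,0,0,0,-0.006,0,0,0,0,0,-0.0063,0,0,0,0,0,-0.0063,0,0,0,0,0,-0.0063,0,0,0]
}}

```text
clock: 29.45
eef_pos: [499.8, 320.5, 56.1]
eef_rot: [3.141, -0.0, 1.508]
wrist_force: [0.1, 0.4, -1.0]
finger_gap: 44.3
finger_force: 14.9
```

{"name": "jog_arm", "arguments": {
  "plan": [0,0,-0.0004,0,0,0,0,0,-0.0006,0,0,0,0,0,-0.0006,0,0,0]
}}

```text
clock: 29.75
eef_pos: [499.8, 320.6, 56.0]
eef_rot: [3.141, -0.001, 1.508]
wrist_force: [-2.8, -1.7, 6.6]
finger_gap: 44.2
finger_force: 15.0
```

{"name": "jog_arm", "arguments": {
  "plan": [0,0,0,0,0,0,0,0,0,0,0,0,0,0,0,0,0,0,0,0,0,0,0,0,0,0,0,0,0,0,0,0,0,0,0,0,0,0,0,0,0,0,0,0,0,0,0,0,0,0,0.03,0,0,0,0,0,0.07,0,0,0,0,0,0.12,0,0,0,0,0,0.155,0,0,0],
  "claw": 0.094
}}

```text
clock: 30.95
eef_pos: [499.9, 320.6, 213.7]
eef_rot: [3.139, -0.001, 1.508]
wrist_force: [0.7, 0.4, 0.0]
finger_gap: 94.2
finger_force: 0.0
```

{"name": "jog_arm", "arguments": {
  "plan": [-0.0445,-0.3155,0,0,0,0,-0.0445,-0.3155,0,0,0,0,-0.0445,-0.3155,0,0,0,0,-0.0445,-0.3155,0,0,0,0,-0.0445,-0.3155,0,0,0,0,-0.0445,-0.3155,0,0,0,0,-0.0445,-0.3155,0,0,0,0,-0.0445,-0.3155,0,0,0,0,-0.0445,-0.3155,0,0,0,0,-0.0445,-0.3155,-0.03,0,0,0,-0.0445,-0.3155,-0.06,0,0,0,-0.0445,-0.3155,-0.09,0,0,0,-0.0445,-0.3155,-0.115,0,0,0,-0.0445,-0.3155,-0.135,0,0,0,-0.0445,-0.3155,-0.15,0,0,0,-0.0445,-0.3155,-0.157,0,0,0,-0.0445,-0.3155,-0.16,0,0,0,-0.0445,-0.3155,-0.16,0,0,0,-0.0445,-0.3155,-0.16,0,0,0]
}}

```text
clock: 32.85
eef_pos: [455.6, 5.2, 50.9]
eef_rot: [3.141, -0.0, 1.508]
wrist_force: [0.7, -0.2, 0.5]
finger_gap: 94.4
finger_force: 0.0
```

{"name": "jog_arm", "arguments": {
  "plan": [0,0,0,0,0,0,0,0,0,0,0,0,0,0,0,0,0,0,0,0,0,0,0,0,0,0,0,0,0,0,0,0,0,0,0,0,0,0,0,0,0,0,0,0,0,0,0,0,0,0,0,0,0,0,0,0,0,0,0,0],
  "claw": 0.03,
  "force": 15
}}

```text
clock: 33.85
eef_pos: [455.1, 4.9, 50.2]
eef_rot: [-3.141, 0.0, 1.508]
wrist_force: [0.0, -1.0, 0.1]
finger_gap: 43.6
finger_force: 15.0
```

{"name": "jog_arm", "arguments": {
  "plan": [0,0,0.01,0,0,0,0,0,0.025,0,0,0,0,0,0.045,0,0,0,0.001,0.008,0.063,0,0,0,0.004,0.025,0.073,0,0,0,0.008,0.047,0.075,0,0,0,0.012,0.072,0.075,0,0,0,0.016,0.097,0.075,0,0,0,0.02,0.122,0.075,0,0,0,0.024,0.147,0.075,0,0,0,0.028,0.172,0.075,0,0,0,0.032,0.197,0.075,0,0,0,0.036,0.219,0.075,0,0,0,0.039,0.236,0.075,0,0,0,0.04,0.246,0.075,0,0,0,0.0405,0.249,0.07,0,0,0,0.0405,0.249,0.055,0,0,0,0.0405,0.249,0.038,0,0,0,0.0405,0.249,0.024,0,0,0,0.0405,0.249,0.017,0,0,0]
}}

```text
clock: 35.85
eef_pos: [495.2, 253.2, 65.8]
eef_rot: [-3.14, 0.001, 1.507]
wrist_force: [0.3, 1.3, -2.5]
finger_gap: 43.7
finger_force: 15.0
```

{"name": "jog_arm", "arguments": {
  "plan": [0,0,-0.002,0,0,0,0,0,-0.004,0,0,0,0,0,-0.0055,0,0,0,0,0,-0.006,0,0,0,0,0,-0.0063,0,0,0,0,0,-0.0063,0,0,0,0,0,-0.0063,0,0,0]
}}

```text
clock: 36.55
eef_pos: [495.8, 254.0, 61.2]
eef_rot: [3.141, -0.0, 1.508]
wrist_force: [-0.5, -0.0, 0.1]
finger_gap: 43.6
finger_force: 15.0
```

Weight is off the wrist. Releasing, backing away and checking.

{"name": "jog_arm", "arguments": {
  "plan": [0,0,-0.0003,0,0,0,0,0,-0.0003,0,0,0]
}}

```text
clock: 36.75
eef_pos: [495.8, 254.1, 61.2]
eef_rot: [3.141, -0.0, 1.508]
wrist_force: [-2.1, -0.1, 5.6]
finger_gap: 43.7
finger_force: 15.0
```

{"name": "jog_arm", "arguments": {
  "plan": [0,0,0,0,0,0,0,0,0,0,0,0,0,0,0,0,0,0,0,0,0,0,0,0,0,0,0,0,0,0,0,0,0,0,0,0,0,0,0,0,0,0,0,0,0,0,0,0,0,0,0.03,0,0,0,0,0,0.07,0,0,0,0,0,0.12,0,0,0,0,0,0.155,0,0,0,-0.02,-0.05,0.155,0,0,0,-0.03,-0.1,0.155,0,0,0,-0.04,-0.15,0.155,0,0,0,-0.05,-0.2,0.155,0,0,0,-0.05,-0.23,0.155,0,0,0,-0.05,-0.23,0.155,0,0,0],
  "claw": 0.094
}}

```text
clock: 38.55
eef_pos: [445.4, 20.8, 216.0]
eef_rot: [3.141, 0.001, 1.504]
wrist_force: [-0.7, -0.2, 0.8]
finger_gap: 94.1
finger_force: 0.0
```

Run:
```python
from h import *
for n in('scene','top'):
    p,d=shot(n,n+'4'); W=world(n,d); Z=W[...,2]; X=W[...,0]; Y=W[...,1]
    def circ(nm,m):
        k,l,s,c=cv2.connectedComponentsWithStats(m.astype(np.uint8),connectivity=4)
        if k<2: print(n,nm,'none'); return
        i=1+s[1:,4].argmax(); P=W[l==i][:,:2].astype(np.float32); r=cv2.minAreaRect(P)
        print(n,nm,s[i,4],W[l==i].mean(0).round(1),np.round(r[0],1),np.round(r[1],1))
    circ('tin',(Z>85)&(Z<96)&(abs(X-587)<40)&(abs(Y+308)<40))
    circ('rj',(Z>94)&(Z<125)&(abs(X-496)<45)&(Y>215)&(Y<286)); circ('sj',(Z>94)&(Z<125)&(abs(X-500)<45)&(Y>287)&(Y<360))
    circ('va',(Z>36)&(Z<60)&(abs(X-590)<25)&(abs(Y-347)<25)); circ('vb',(Z>36)&(Z<60)&(abs(X-586)<25)&(abs(Y-222)<25))
```

```text
scene tin 362 [ 589.8 -305.9   89.8] [ 589.3 -306.6] [43.9 44.6]
scene rj 292 [501.5 251.3 109.4] [497.1 251.8] [45.3 38.8]
scene sj 268 [503.8 318.4 102.6] [500.  321.7] [43.3 44.8]
scene va 94 [593.2 347.   50.9] [591.2 348.8] [20.9 20.9]
scene vb 93 [589.3 221.2  50.8] [586.7 222.3] [19.7 22.2]
top tin 230 [ 587.2 -307.3   90.5] [ 587.6 -307.6] [44.3 43.1]
top rj 255 [492.5 251.1 110.9] [494.5 253. ] [43.5 42.2]
top sj 229 [498.2 319.2 103.8] [498.2 319.9] [41.7 45.2]
top va 67 [589.2 346.6  52.1] [590.1 347.8] [21.3 20.9]
top vb 63 [584.2 220.9  53.1] [584.5 220.6] [19.6 20.3]
```

View pics/scene4.png

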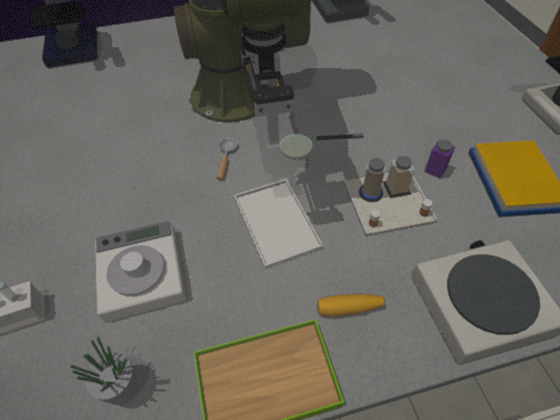

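Both jars are back on their pads at (374,178) and (400,176), the tin is centred on the pan at (132,262), and the vials have not moved. The gripper is clear, so I'm handing in.

```bash
python3 -c "
from cell import manip
print(manip.sign_off())"
```

```text
the job is handed in; nothing more can be done
None
```

The job is handed in at about 39 s of the 144 s allowed: by the last camera check the tin sits within about 2 mm of the pan's centre, each jar is upright within about 3 mm of its own pad's centre, the vials are where they were, and the gripper is open and clear; the sign-off returned no verdict.

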